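# Half-mask a colour test disc

### The job

Put the blue test disc, blue side up, flat in the round nest of the masking jig and let go of it. Then, with the gripper fingers on the black tab, slide the jig's sprung shutter against its spring to half travel (tab at the red half-way line, half of the disc covered) and finish while holding it there; do not let go at the end. Leave the yellow disc, the paint tin and the gauge where they are.

Things in the scene. Friction and masses are not known exactly. Their poses are not given: they have to be found in the camera images.
- blue_disc: test disc of white plastic, 58 mm in diameter and 16 mm thick, its upper 4 mm coated blue; mass about 40 g. Lies flat on the bench at the start, to the left or right of the jig. Origin: centre of its underside; z is its axis, up.
- yellow_disc: test disc of white plastic, 58 mm in diameter and 16 mm thick, its upper 4 mm coated yellow; mass about 40 g. Lies flat on the bench at the start, to the left or right of the jig. Origin: centre of its underside; z is its axis, up. It is not needed; leave it alone.
- masking_jig: masking jig, fixed to the bench: dark steel base plate 110 mm (its x) by 250 mm (its y), top at z = 18 mm, with a round nest at y = +80 mm (61 mm across, 6 mm deep, small chamfer, red centre-line marks either side in x). The grey shutter housing, 92 mm wide in x, covers y = -122 to +40 mm, top 44 mm above the bench; above the plate everything beside the nest in +x, -x and +y is open. Origin: centre of the underside, on the bench; z up. Turned by up to 0.5 rad about z.
- nest_floor (a point): centre of the nest's floor, 12 mm above the bench (6 mm below the top of the plate), axes as the jig's. The seated disc's underside rests here, so the disc stands 10 mm proud of the plate.
- shutter (a joint): travel of the sprung shutter in m along the jig's +y (towards the nest): 0 home (blade clear of the nest; the spring drives it back here when let go), 0.064 fully across, 0.032 half travel: the blade's edge lies over the middle of the nest. The force needed rises from 2 N at home to about 8.4 N at half and 14.8 N at full travel. The blade is 70 mm wide, 3 mm thick, its underside 31 mm above the bench, 3 mm over a seated disc.
- shutter_grip (a point): grip point of the shutter's black upright tab, moving with the shutter: 20 mm above the tab's foot level (which is the housing top), so 64 mm above the bench. The tab is 40 mm wide in the jig's x, 14 mm thick along the slide (jig's y), spans 46 to 80 mm above the bench and stands at y = -75 mm of the jig when home, x = 0. Red lines on the housing at y = -43 mm mark where the tab's middle stands at half travel. Axes as the jig's.
- paint_tin: small touch-up paint tin, 62 mm in diameter, 62 mm tall, bystander behind the work on the left. Origin: centre of its underside.
- gauge: black coating thickness gauge, 105x62x26 mm, lying on the bench, bystander behind the work on the right. Origin: centre of its underside.
Things that resemble listed ones, but are neither listed nor needed, are in the scene too. What is shaped like the blue_disc but orange or pink is not meant.

How it is judged:
On the way:
1. the blue disc lies flat in the nest, released, with the shutter home (horizontal distance between blue_disc and nest_floor below 0.004 m and z of blue_disc in the frame of nest_floor below 0.0025 m and angle between blue_disc's own z axis and vertical below 0.06 rad and contact force between the fingers and blue_disc below 0.2 N and value of joint shutter below 0.006 m), for 0.2 s.
At the end, for the whole second after the job is handed in: Blue disc flat in the nest (4 mm of centre, underside within 2.5 mm of the floor, tilt under 0.06 rad), fingers off it; shutter still (under 4 mm/s) at 32 mm travel, +-4.5 mm, the fingers on it with over 3 N; yellow disc, tin and gauge within 20 mm of their starts (horizontal distance between blue_disc and nest_floor below 0.004 m and z of blue_disc in the frame of nest_floor below 0.0025 m and angle between blue_disc's own z axis and vertical below 0.06 rad and contact force between the fingers and blue_disc below 0.2 N and value of joint shutter between 0.0275 and 0.0365 m and velocity of joint shutter between -0.004 and 0.004 m/s and contact force between the fingers and shutter above 3 N and distance of each of yellow_disc, paint_tin, gauge from where it was at the start of the episode below 0.02 m); the arm keeps its last pose, push and grip.
It fails at once if the yellow disc, the paint tin or the gauge is moved by more than 20 mm (distance of any of yellow_disc, paint_tin, gauge from where it was at the start of the episode above 0.02 m).
It also fails if it takes over 50 s, if anything falls off the work surface, if the arm or the gripper's body presses on something with over 40 N, if the wrist force passes 120 N, or if a joint passes its speed limit or range.

### The arm

A 6-joint arm with a two-finger parallel gripper is mounted at the origin on a cart in front of the work surface, level with it; the furniture and walls round the work are solid. World frame = base frame: x ahead of the robot, y to its left, z up, the work surface at z = 0. Lengths are in m, angles in rad, forces in N, time in s.
With the tool pointing down it reaches from about 0.325 to 0.9 m from the base axis. Payload 6.1 kg.
Tool frame: the origin (TCP) lies midway between the tips of the shut fingers; the grasp point (between the pads) lies 19 mm behind it; x points along the fingers, y is the direction in which the jaws open and shut, and the axes are right-handed (so a half turn about x gives the same grasp; the last joint's range is limited). The gripper opens to 85 mm and grips with 20 to 120 N. Pads are 22 mm wide; open, the fingers measure 114 mm over their backs; the gripper's body (76 mm by 85 mm) begins 54 mm behind the grasp point. The pads swing forward as they close: fully open they stand 13 mm farther back than shut.
Start: joints at [-1.37, 0.22, 1.526, -0, 1.395, -0.126], TCP at [0.201, -0.592, 0.192] pointing down, gripper open.
Joint ranges: [-2.98, 2.98], [-0.91, 2.08], [0.09, 2.57], [-1.24, 4.39], [0.2, 2.65], [-2.68, 2.68]. Speed limits (rad/s): [2.57, 2.57, 3.01, 3.14, 3.14, 3.14].

### API

Orientations are given as [roll, pitch, yaw] about the fixed x, y, z axes, in that order (R = Rz(yaw) Ry(pitch) Rx(roll)).
In Python, from plant import movep, move_l, set_joints, gripper_to, hold, inverse_kinematics, observe, get_image, get_calibration, Unreachable, job_done gives the robot as it stands. Calls block until the motion is done:
- movep(position, orientation): joint-space move of the TCP to a pose.
- move_l(position, feed=0.15, rotation=None, max_force=None): straight line of the TCP; rotation=None keeps the orientation; feed is the mean speed in m/s. With max_force (N) it stops when the force on the tool has changed by that much, and returns True; else False.
- set_joints(angles): joint-space move.
- gripper_to(opening, f_grip=None): finger opening in m; f_grip is the grip in N (None keeps the last); returns when the fingers have stopped.
- hold(seconds).
- inverse_kinematics(position, orientation): joint angles nearest the present ones, or None.
- observe(): the state.
- get_image(name): name is "scene" or "top" or "wrist"; returns (picture, depth): 384x512x3 uint8, red, green, blue; 384x512 float32, m along the optical axis (not along the pixel's ray), 0 where there is no reading.
- get_calibration(name): a dict with "intrinsics" (3x3 intrinsics, pixels), "world_from_camera" (4x4, takes a point from camera to world coordinates). Camera axes: x right, y down, z forward; pixel columns grow to the right and rows downward; lengths in m; the calibration is good to about 2 mm. The wrist camera is an equidistant fisheye: a pixel r from the principal point sees the ray r / f radians off the axis. A picture is of the moment at which its call begins: read the wrist's pose just before it. get_calibration takes no time and is no camera call; for the wrist camera it gives the pose at the moment of the call.
A pose or a line that the arm cannot do raises Unreachable and nothing moves.
- job_done(): hands the job in, once; it reports no verdict.
The state is a dict: "time_s": time; "q": joint angles; "joint_velocities": joint speeds; "joint_torque": joint torques, N m; "eef_pos": TCP position; "tcp_rot": TCP orientation; "ft_force": force on the tool from outside, world axes, zero at the start; "torque": the same for the moment, N m; "opening": finger opening in m.
Only numpy, scipy, OpenCV 4.12 (cv2) and the standard library are available. Lean on these libraries where they do the work, as an engineer would, in place of code of your own. Each camera call takes 0.05 s, during which the arm holds its last target. There are 200 camera calls.

## Working session

There is one attempt and no reset: what is moved stays moved. The work goes in short steps, each a Python script; the robot and the scene stay as the last script left them, time stands still between calls to the robot, and variables do not carry over. Pictures are saved under pics/ and viewed, about 8 in all and at most 12, crops included, and the job is handed in when it is done.

```bash
ls; mkdir -p pics; python3 - <<'E'
from plant import *
import cv2,numpy as np
for n in ("top","scene"):
    im,d=get_image(n); c=get_calibration(n)
    np.savez(f"{n}0.npz",im=im,d=d,K=c["intrinsics"],T=c["world_from_camera"])
    cv2.imwrite(f"pics/{n}0.png",cv2.cvtColor(im,cv2.COLOR_RGB2BGR)); print(n,np.round(c["intrinsics"],1).tolist(),np.round(c["world_from_camera"],3).tolist())
print(observe())
E
```

```text
pics
top [[418.3, 0.0, 259.5], [0.0, 418.3, 193.1], [0.0, 0.0, 1.0]] [[0.027, -0.997, 0.067, 0.458], [-1.0, -0.027, -0.001, -0.054], [0.003, -0.067, -0.998, 1.252], [0.0, 0.0, 0.0, 1.0]]
scene [[488.0, 0.0, 262.2], [0.0, 488.0, 187.7], [0.0, 0.0, 1.0]] [[-0.886, -0.34, 0.315, 0.054], [-0.463, 0.67, -0.581, 0.816], [-0.013, -0.66, -0.751, 1.2], [0.0, 0.0, 0.0, 1.0]]
{'time_s': 0.1, 'q': array([-1.37010593e+00,  2.21155391e-01,  1.52750422e+00,  2.26234067e-05,
        1.39471782e+00, -1.26117085e-01]), 'joint_velocities': array([ 1.22828487e-03,  2.59430407e-06, -1.65194740e-03, -1.47639934e-03,
       -5.40217994e-04,  6.26384362e-04]), 'joint_torque': array([ 7.38528561e-04, -4.98249865e+01, -3.90542686e+01, -1.52292359e-04,
        5.78703839e-03,  4.91725257e-05]), 'eef_pos': array([ 0.20050732, -0.59130712,  0.1907997 ]), 'tcp_rot': array([-1.70938856,  1.56901141,  1.7590076 ]), 'ft_force': array([ 0.45326367, -0.16660111, -1.66815358]), 'torque': array([-0.02550497, -0.03477848, -0.02060038]), 'opening': 0.0854796269016662}
```

View pics/top0.png

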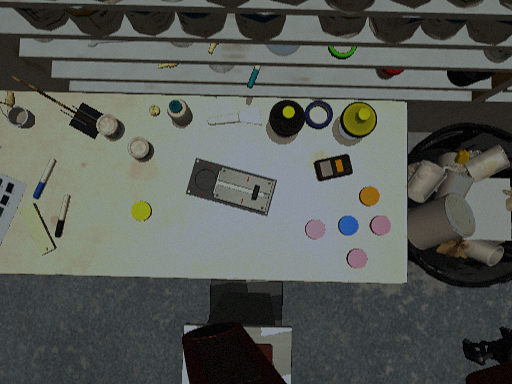

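View pics/scene0.png

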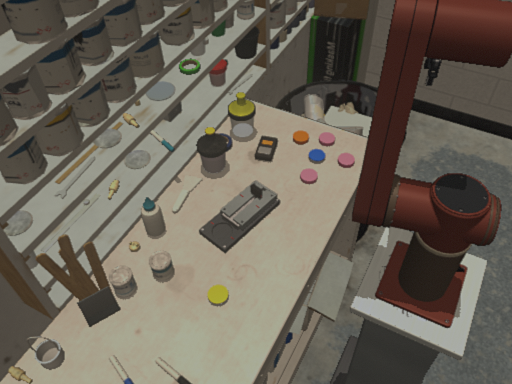

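Top view (2 viewed so far). The blue disc is at (348,225). Things it could be confused with: orange (370,196), pinks (315,229), (381,225) and (357,258), and yellow (141,211). The jig's nest is at (206,180), its tab at about (256,192), the gauge at (333,167), and the tin among the tins at back left, (139,148) or (108,125). The only blue one is (348,225). Next I'll measure coarsely and move the wrist camera over it for the close check.

```bash
cat > h.py <<'E'
from plant import *
import cv2,numpy as np
from scipy.spatial.transform import Rotation as R
def ray_plane(K,T,uv,z,fish=False):
    uv=np.atleast_2d(uv).astype(float); a=(uv-[K[0][2],K[1][2]])/[K[0][0],K[1][1]]
    if fish:
        r=np.linalg.norm(a,axis=1)+1e-9
        d=np.c_[a*(np.sin(r)/r)[:,None],np.cos(r)]
    else: d=np.c_[a,np.ones(len(a))]
    d=d@T[:3,:3].T; return T[:3,3]+d*((z-T[2,3])/d[:,2])[:,None]
def rpy(yaw): # tool x down, jaw (tool y) along world yaw
    y=np.array([np.cos(yaw),np.sin(yaw),0]); x=np.array([0,0,-1.])
    return R.from_matrix(np.c_[x,y,np.cross(x,y)]).as_euler('xyz')
def save(name,im,crop=None,s=1):
    if crop: im=im[crop[1]:crop[3],crop[0]:crop[2]]
    cv2.imwrite(f"pics/{name}.png",cv2.cvtColor(cv2.resize(im,None,fx=s,fy=s,interpolation=cv2.INTER_CUBIC),cv2.COLOR_RGB2BGR))
def bluemask(im):
    h=cv2.cvtColor(im,cv2.COLOR_RGB2HSV); return cv2.inRange(h,(100,110,60),(125,255,255))
def biggest(m):
    return max(cv2.findContours(m,cv2.RETR_EXTERNAL,cv2.CHAIN_APPROX_NONE)[0],key=cv2.contourArea)[:,0]
E
python3 - <<'E'
from h import *
t=np.load("top0.npz");im,d,K,T=(t[k] for k in("im","d","K","T"))
c=biggest(bluemask(im));print("blue",len(c),c.mean(0),ray_plane(K,T,cv2.minEnclosingCircle(c)[0],.016))
for n,p,z in (("nest",(206,180),.018),("tab",(256,192),.08),("o",(370,196),.016),("p1",(315,229),.016),("p2",(381,225),.016),("p3",(357,258),.016),("yellow",(141,211),.016)): print(n,ray_plane(K,T,p,z).round(3))
# jig axis via top of plate/housing from depth
v,u=np.mgrid[150:225,175:290]; P=ray_plane(K,T,np.c_[u.ravel(),v.ravel()],0)
dd=d[150:225,175:290].ravel(); X=np.c_[(u.ravel()-K[0,2])/K[0,0]*dd,(v.ravel()-K[1,2])/K[1,1]*dd,dd]@T[:3,:3].T+T[:3,3]
s=X[(X[:,2]>.012)&(X[:,2]<.06)];r=cv2.minAreaRect(s[:,:2].astype(np.float32)*1000);print("rect",r)
save("top_jig",im,(170,140,400,280),3.4)
w=get_calibration("wrist");o=observe();print(w["intrinsics"],w["world_from_camera"].round(3),o["eef_pos"],R.from_euler('xyz',o["tcp_rot"]).as_matrix().round(2))
yaws=np.arange(0,180,15)
for y in yaws:print(y,[None if q is None else q.round(2) for q in [inverse_kinematics([.36,-.32,.2],rpy(np.radians(y)))]])
E
```

```text
blue 53 [348.22641509 225.11320755] [[ 0.45375063 -0.31924077  0.016     ]]
nest [[0.576 0.104 0.018]]
tab [[ 0.54  -0.045  0.08 ]]
o [[ 0.541 -0.383  0.016]]
p1 [[ 0.44  -0.221  0.016]]
p2 [[ 0.457 -0.416  0.016]]
p3 [[ 0.358 -0.346  0.016]]
yellow [[0.479 0.293 0.016]]
rect ((557.85009765625, 29.671157836914062), (250.2057342529297, 110.35145568847656), 76.15966796875)
[[297.31863964   0.         252.64910533]
 [  0.         297.31863964 192.19003478]
 [  0.           0.           1.        ]] [[ 0.321 -0.903 -0.287  0.274]
 [-0.947 -0.306 -0.095 -0.566]
 [-0.002  0.302 -0.953  0.374]
 [ 0.     0.     0.     1.   ]] [ 0.20050732 -0.59130712  0.1907997 ] [[-0.    0.32 -0.95]
 [ 0.   -0.95 -0.32]
 [-1.   -0.   -0.  ]]
0 [array([-0.89, -0.13,  1.88,  0.  ,  1.4 , -0.89])]
15 [array([-0.89, -0.13,  1.88,  0.  ,  1.4 , -1.15])]
30 [array([-0.89, -0.13,  1.88,  0.  ,  1.4 , -1.41])]
45 [array([-0.89, -0.13,  1.88,  0.  ,  1.4 , -1.68])]
60 [array([-0.89, -0.13,  1.88,  0.  ,  1.4 , -1.94])]
75 [array([-0.89, -0.13,  1.88,  0.  ,  1.4 , -2.2 ])]
90 [array([-0.89, -0.13,  1.88,  0.  ,  1.4 , -2.46])]
105 [None]
120 [None]
135 [None]
150 [None]
165 [array([-0.89, -0.13,  1.88,  0.  ,  1.4 ,  2.51])]<sys>:0: UserWarning: Gimbal lock detected. Setting third angle to zero since it is not possible to uniquely determine all angles.
```

View pics/top_jig.png

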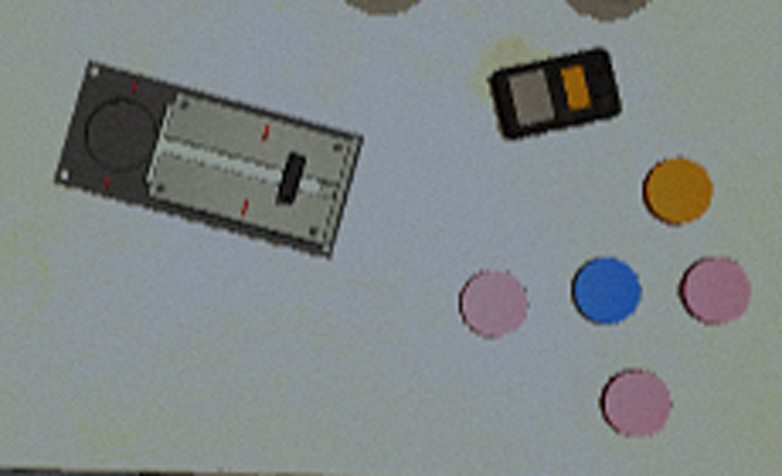

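Third picture: blue at crop (607,291). The four lookalikes around it (orange and pinks) are about 0.1 m away. The nest is at (120,134), with red marks and the tab at (291,178). The jig's axis comes from the fitted rectangle. A jaw line at 55° keeps clear of all neighbours.

```bash
python3 -W ignore - <<'E'
from h import *
def look(name,z,c=None):
    w=get_calibration("wrist");im,d=get_image("wrist");K,T=w["intrinsics"],w["world_from_camera"]
    np.savez(name+".npz",im=im,d=d,K=K,T=T,)
    return im,d,K,T
movep([.454,-.319,.17],rpy(np.radians(55)))
o=observe();print(o["time_s"],o["q"].round(2),o["eef_pos"],o["ft_force"])
im,d,K,T=look("w_blue",0)
c=biggest(bluemask(im)); P=ray_plane(K,T,c,.016,True)[:,:2].astype(np.float32)
print(T.round(3),c.mean(0),cv2.minEnclosingCircle(P),cv2.fitEllipse(P))
save("w_blue",im,None,1.3)
# over the nest
th=-.2416
movep([.577,.1075,.17],rpy(th)); o=observe();print(o["time_s"],o["q"].round(2),o["eef_pos"],o["ft_force"])
im,d,K,T=look("w_nest",0); save("w_nest",im,None,1.5);print(T.round(3))
E
```

```text
1.5167 [-0.76  0.07  1.74 -0.    1.34 -1.71] [ 0.45379512 -0.31958148  0.17007011] [ 0.74742093 -0.33630327 -0.50442955]
[[ 0.575  0.78   0.247  0.391]
 [ 0.818 -0.548 -0.174 -0.274]
 [-0.     0.303 -0.953  0.353]
 [ 0.     0.     0.     1.   ]] [253.54477612 167.03731343] ((0.4543513357639313, -0.3175424337387085), 0.028640994802117348) ((0.45440495014190674, -0.31745877861976624), (0.05542193353176117, 0.055889055132865906), 47.79267501831055)
3.3167 [ 0.05  0.15  1.65 -0.    1.34  0.29] [0.57716441 0.10664616 0.17000158] [ 0.0492665  -0.26425114  0.00390577]
[[ 0.971 -0.229 -0.073  0.596]
 [-0.24  -0.925 -0.294  0.183]
 [-0.     0.303 -0.953  0.353]
 [ 0.     0.     0.     1.   ]]
```

View pics/w_blue.png

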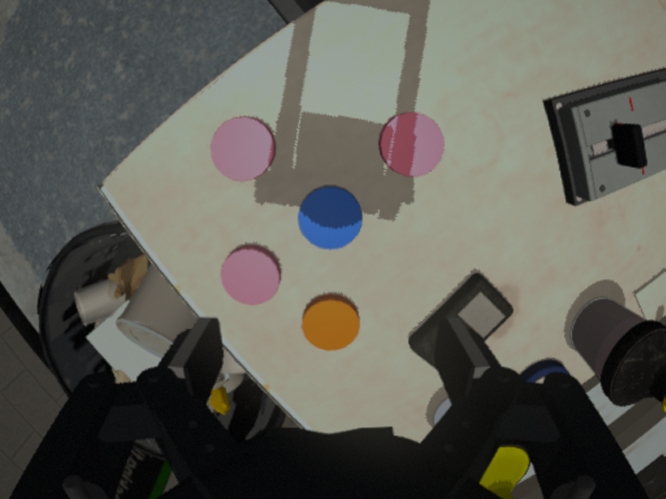

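View pics/w_nest.png

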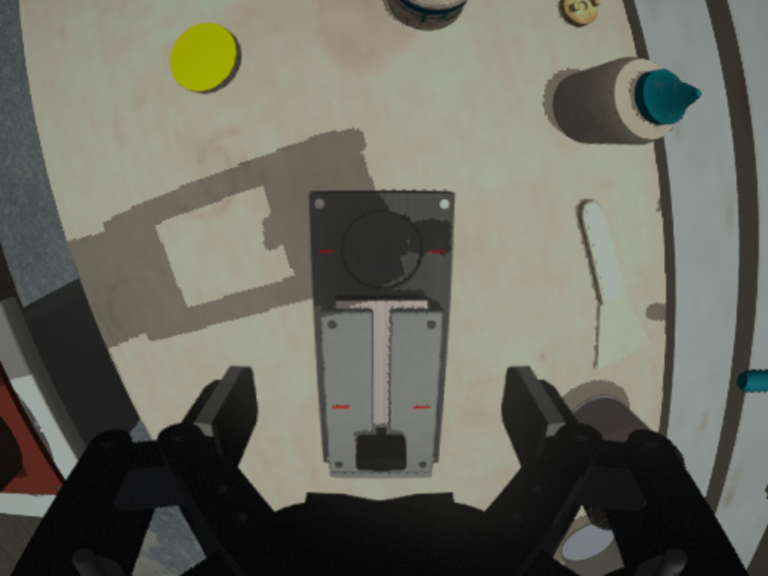

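The close view confirms the blue disc at (330,217) of the enlarged picture, with pinks and orange around it. The nest view shows the nest circle at (381,250) and its red marks at (326,251) and (437,251). The housing's half lines are at (341,407) and (421,407), and the tab is at (381,449).

```bash
python3 -W ignore - <<'E'
from h import *
th=-.2416;C=np.array([.55785,.02967]);ex=np.array([np.cos(th),np.sin(th)]);ey=np.array([-ex[1],ex[0]])
def red(im):
    a=im.astype(int);return ((a[...,0]>90)&(a[...,0]-a[...,1]>50)&(a[...,0]-a[...,2]>50)).astype(np.uint8)
def show(n,box,fish,split):
    t=np.load(n+".npz");im,K,T=t["im"],t["K"],t["T"];m=red(im);q=np.zeros_like(m);q[box[1]:box[3],box[0]:box[2]]=1
    k,_,st,ce=cv2.connectedComponentsWithStats(m*q)
    for i in range(1,k):
        if st[i,4]<4: continue
        for z in(.018,.044):
            P=ray_plane(K,T,ce[i],z,fish)[0,:2];print(n,ce[i].round(1),st[i,4],z,P.round(4),"jig",((P-C)@ex).round(4),((P-C)@ey).round(4))
show("w_nest",(200,150,310,290),True,0)
show("top0",(180,150,280,215),False,0)
# nest circle from wrist: rectify to jig-plane z=.018, 0.25mm/px
t=np.load("w_nest.npz");im,K,T=t["im"],t["K"],t["T"];N=C+.08*ey
g=np.arange(-.045,.045,.00025);gx,gy=np.meshgrid(g,-g)
W=N+gx[...,None]*ex+gy[...,None]*ey
p=np.c_[W.reshape(-1,2),np.full(gx.size,.018)];c=(p-T[:3,3])@T[:3,:3];r=np.linalg.norm(c[:,:2],axis=1);a=np.arctan2(r,c[:,2])
uv=(c[:,:2]/r[:,None]*a[:,None]*K[0,0]+[K[0,2],K[1,2]]).reshape(*gx.shape,2).astype(np.float32)
rc=cv2.remap(im,uv[...,0],uv[...,1],cv2.INTER_CUBIC);gr=cv2.GaussianBlur(cv2.cvtColor(rc,cv2.COLOR_RGB2GRAY),(0,0),3)
gr=cv2.createCLAHE(4,(4,4)).apply(gr); 
cv2.circle(rc:=cv2.cvtColor(gr,cv2.COLOR_GRAY2RGB),(180,180),122,(255,0,0),1); save("rect",rc,None,1.6)
E
```

```text
w_nest [217. 167.] 9 0.018 [0.5379 0.1192] jig -0.0408 0.0822
w_nest [217. 167.] 9 0.044 [0.5424 0.1242] jig -0.0376 0.0881
w_nest [291.5 167.4] 17 0.018 [0.6216 0.0981] jig 0.0455 0.0817
w_nest [291.5 167.4] 17 0.044 [0.6196 0.1046] jig 0.0421 0.0876
w_nest [226.7 271. ] 22 0.018 [ 0.5109 -0.0188] jig -0.034 -0.0583
w_nest [226.7 271. ] 22 0.044 [ 0.5175 -0.0032] jig -0.0313 -0.0415
w_nest [280.7 271.1] 12 0.018 [ 0.5804 -0.0361] jig 0.0376 -0.0585
w_nest [280.7 271.1] 12 0.044 [ 0.5816 -0.0191] jig 0.0348 -0.0417
top0 [247.8 178.5] 4 0.018 [ 0.5834 -0.0193] jig 0.0365 -0.0414
top0 [247.8 178.5] 4 0.044 [ 0.5808 -0.02  ] jig 0.0341 -0.0428
top0 [241.5 200.5] 4 0.018 [ 0.5177 -0.0027] jig -0.0313 -0.0411
top0 [241.5 200.5] 4 0.044 [ 0.5164 -0.0038] jig -0.0322 -0.0424
```

View pics/rect.png

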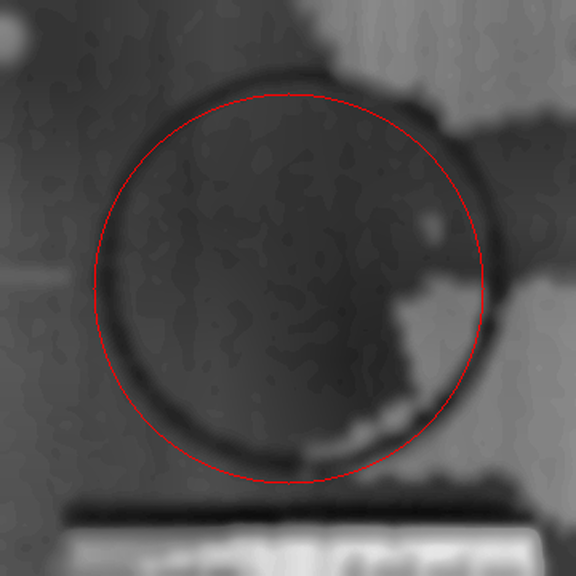

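Wrist and top views disagree by about 2 mm, within calibration. I'll grasp the disc high, leaving its lower 7–8 mm free, then servo the held disc against the nest using the wrist camera for both so the bias cancels.

```bash
python3 -W ignore - <<'E'
from h import *
th=-.2416;C=np.array([.55785,.02967]);ex=np.array([np.cos(th),np.sin(th)]);ey=np.array([-ex[1],ex[0]])
b=[.4542,-.3183]
movep([*b,.12],rpy(np.radians(55)))
print(move_l([*b,.001],feed=.08,max_force=10))
gripper_to(.05,f_grip=30);o=observe();print(o["time_s"],o["opening"],o["eef_pos"],o["ft_force"])
move_l([*b,.15],feed=.12);print(observe()["opening"])
N=C+.002*ex+.0821*ey
movep([*N,.10],rpy(th));hold(.2);o=observe();print(o["time_s"],o["q"].round(2),o["eef_pos"],o["opening"],o["ft_force"])
w=get_calibration("wrist");im,d=get_image("wrist");K,T=w["intrinsics"],w["world_from_camera"];np.savez("w_held.npz",im=im,d=d,K=K,T=T)
c=biggest(bluemask(im));z=o["eef_pos"][2]+.015
P=ray_plane(K,T,c,z,True)[:,:2];q=np.c_[(P-o["eef_pos"][:2])@ex,(P-o["eef_pos"][:2])@ey].astype(np.float32)
print(cv2.minEnclosingCircle(q),cv2.fitEllipse(q),q.min(0),q.max(0))
save("w_held",im,None,1.5)
E
```

```text
False
7.1917 0.049657048789379904 [ 0.45421464 -0.31830174  0.00106206] [ 0.03827808  0.82314767 -0.42436187]
0.050181485824416616
10.5333 [ 0.05  0.22  1.71 -0.    1.22  0.29] [0.5796459  0.10816889 0.10015016] 0.0500281813256941 [-0.95910219  0.47429867 -0.25598858]Traceback (most recent call last):
  File "<stdin>", line 11, in <module>
  File "h.py", line 20, in biggest
    return max(cv2.findContours(m,cv2.RETR_EXTERNAL,cv2.CHAIN_APPROX_NONE)[0],key=cv2.contourArea)[:,0]
           ~~~^^^^^^^^^^^^^^^^^^^^^^^^^^^^^^^^^^^^^^^^^^^^^^^^^^^^^^^^^^^^^^^^^^^^^^^^^^^^^^^^^^^^
ValueError: max() iterable argument is empty
```

The opening went to 0.050, so the disc was missed. I'll see where it is now.

```bash
python3 -W ignore - <<'E'
from h import *
t=np.load("top0.npz");K,T=t["K"],t["T"]
im,d=get_image("top");c=biggest(bluemask(im));print(observe()["time_s"],ray_plane(K,T,cv2.minEnclosingCircle(c)[0],.016),cv2.minEnclosingCircle(c))
t=np.load("w_held.npz");im2=t["im"]
a=cv2.resize(im[140:280,270:410],None,fx=2.5,fy=2.5);b=cv2.resize(im2,(466,350));save("chk",np.hstack([a,b]))
E
```

```text
10.6333 [[ 0.78363335 -0.22601969  0.016     ]] ((318.5740661621094, 114.0), 13.574182510375977)
```

View pics/chk.png

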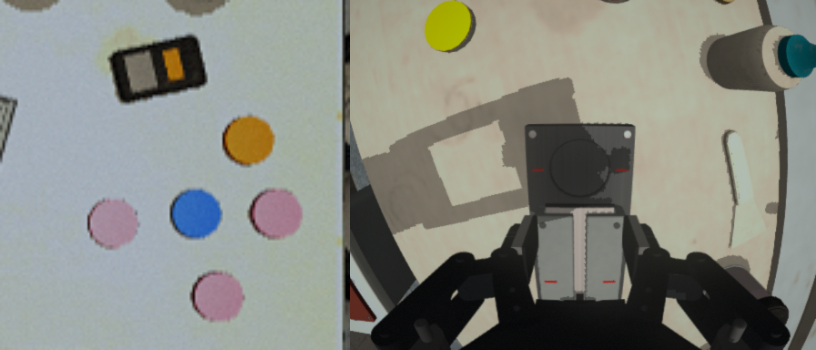

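The top view shows the blue disc unmoved at about (348,225), and the wrist view shows empty fingers. So they closed above it, and the tips stand higher than I assumed. I'll measure the tip height from wrist depth at the grasp opening.

```bash
python3 -W ignore - <<'E'
from h import *
def prof(im,d,K,T,o):
    Rt=R.from_euler('xyz',o["tcp_rot"]).as_matrix()
    v,u=np.mgrid[0:384,0:512];a=np.c_[u.ravel()-K[0,2],v.ravel()-K[1,2]]/K[0,0];r=np.linalg.norm(a,axis=1)+1e-9
    dd=d.ravel();X=np.c_[a*(np.tan(r)/r)[:,None]*dd[:,None],dd]@T[:3,:3].T+T[:3,3]
    L=(X-o["eef_pos"])@Rt  # tool frame
    m=(dd>0)&(L[:,0]>-.06)&(L[:,0]<.03)&(abs(L[:,1])<.07)&(abs(L[:,2])<.03)
    return L[m]
movep([.577,.1075,.17],rpy(-.2416))
for op in(.05,.06,.085):
    gripper_to(op);o=observe();w=get_calibration("wrist");im,d=get_image("wrist")
    L=prof(im,d,w["intrinsics"],w["world_from_camera"],o);print("open",o["opening"],len(L))
    for s in(-1,1):
        M=L[s*L[:,1]>0]
        for lo in np.arange(-.044,.02,.004):
            q=M[(M[:,0]>=lo)&(M[:,0]<lo+.004)]
            if len(q)>5:print(s,lo.round(3),len(q),"y",np.percentile(abs(q[:,1]),[2,50,98]).round(4),"z",np.percentile(q[:,2],[2,98]).round(4))
print(observe()["time_s"])
E
```

```text
open 0.050354038340747274 926
-1 -0.044 7 y [0.0249 0.025  0.025 ] z [-0.0074  0.0024]
1 -0.044 6 y [0.0251 0.0252 0.0254] z [-0.0078  0.0014]
open 0.06006570325544166 847
open 0.08472483350412971 363
12.025
```

```bash
python3 -W ignore - <<'E'
from h import *
for op in(.01,.06):
    gripper_to(op);o=observe();w=get_calibration("wrist");im,d=get_image("wrist");K,T=w["intrinsics"],w["world_from_camera"]
    Rt=R.from_euler('xyz',o["tcp_rot"]).as_matrix()
    print(o["opening"],o["eef_pos"],"cam in tool",(T[:3,3]-o["eef_pos"])@Rt, (Rt.T@T[:3,:3]).round(2).tolist())
    v,u=np.mgrid[0:384,0:512];a=np.c_[u.ravel()-K[0,2],v.ravel()-K[1,2]]/K[0,0];r=np.linalg.norm(a,axis=1)+1e-9
    dd=d.ravel();X=np.c_[a*(np.tan(r)/r)[:,None]*dd[:,None],dd]@T[:3,:3].T+T[:3,3]
    L=(X-o["eef_pos"])@Rt
    m=(dd>0)&(L[:,0]<.06)&(abs(L[:,1])<.08);M=L[m];uv=np.c_[u.ravel(),v.ravel()][m]
    i=np.argsort(-M[:,0])[:400:25]; print(np.c_[M[i]*1000,uv[i]].round(0).astype(int).tolist())
    save(f"f{op}",im)
    if op==.01: A=im
save("fing",np.hstack([A,im])[120:],None,.78)
E
```

```text
0.010220586319573321 [0.57700541 0.10749232 0.1700123 ] cam in tool [-0.18277467  0.00024045 -0.07849145] [[0.0, -0.3, 0.95], [1.0, -0.0, -0.0], [0.0, 0.95, 0.3]]
[[-40, 5, -9, 262, 235], [-42, -5, -1, 243, 251], [-43, -7, -12, 239, 233], [-44, 5, 1, 262, 255], [-45, -8, -12, 236, 234], [-46, -5, 8, 243, 268], [-47, -8, -12, 237, 235], [-47, -5, 9, 243, 271], [-48, 6, -12, 265, 237], [-48, -13, -8, 226, 244], [-49, 6, -12, 265, 238], [-50, -10, -12, 232, 239], [-50, 18, -8, 288, 245], [-51, 8, -12, 268, 240], [-51, 14, -8, 280, 247], [-52, 18, -8, 289, 247]]
0.059571576308451064 [0.57700142 0.10750317 0.17000039] cam in tool [-0.18279072  0.00025089 -0.0784797 ] [[0.0, -0.3, 0.95], [1.0, -0.0, -0.0], [0.0, 0.95, 0.3]]
[[-44, 31, 2, 309, 256], [-46, -30, 6, 197, 265], [-47, -30, 3, 196, 261], [-48, 31, -4, 311, 250], [-49, 32, -12, 315, 238], [-50, 30, 5, 309, 267], [-50, -30, 6, 196, 269], [-51, -33, -12, 187, 239], [-51, 30, 0, 310, 260], [-52, 30, 1, 310, 262], [-52, -29, -6, 194, 250], [-52, 30, -9, 313, 246], [-53, 31, -12, 315, 241], [-53, 30, -1, 311, 260], [-53, 30, 1, 311, 264], [-54, -39, -8, 175, 249]]
```

View pics/fing.png

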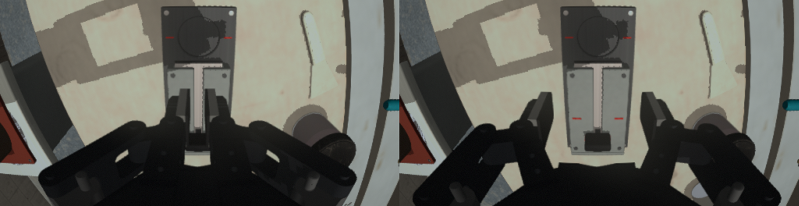

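Wrist view: the shut tips are at (185,95) and (210,95), and depth puts them about 40 mm behind the reported TCP. That agrees with the missed grasp. I'll confirm with a touch probe on bare bench.

```bash
python3 -W ignore - <<'E'
from h import *
movep([.40,.05,.08],rpy(-.2416));gripper_to(.0);hold(.2)
print(observe()["ft_force"],move_l([.40,.05,.02],feed=.12,max_force=5))
o=observe();print(o["eef_pos"],o["ft_force"])
print(move_l([.40,.05,-.05],feed=.03,max_force=4));o=observe();print(o["time_s"],o["opening"],o["eef_pos"],o["ft_force"])
move_l([.40,.05,.05],feed=.15)
E
```

```text
[ 0.73378658  0.10746008 -0.25480711] False
[0.40030736 0.04995969 0.0203356 ] [0.04270919 0.43634611 0.91198381]
True
17.4 0.0002435719495812513 [ 0.39993995  0.04999657 -0.03947068] [-1.85903295 -0.40406955  6.96155212]
```

The probe touched at reported z = -0.0393, so the real tips sit about 39 mm short of the reported TCP. That is about 44–45 mm at 58 mm opening. I'll regrasp with that correction.

```bash
cat > held.py <<'E'
from h import *
th=-.2416;C=np.array([.55785,.02967]);ex=np.array([np.cos(th),np.sin(th)]);ey=np.array([-ex[1],ex[0]])
N=C+.002*ex+.0821*ey; GZ=-.0375
def held(name):
    o=observe();w=get_calibration("wrist");im,d=get_image("wrist");K,T=w["intrinsics"],w["world_from_camera"]
    c=biggest(bluemask(im));z=o["eef_pos"][2]-GZ+.016
    P=ray_plane(K,T,c,z,True)[:,:2]-o["eef_pos"][:2];q=np.c_[P@ex,P@ey].astype(np.float32)
    print(o["time_s"],o["eef_pos"],"op",o["opening"],"ft",o["ft_force"],"disc off tcp(jig)",cv2.minEnclosingCircle(q),cv2.fitEllipse(q)[0],q.min(0),q.max(0))
    save(name,im);return im
E
python3 -W ignore - <<'E'
from held import *
b=[.4542,-.3183]
movep([*b,.05],rpy(np.radians(55)));gripper_to(.085)
print(move_l([*b,GZ],feed=.1,max_force=8))
gripper_to(.05,f_grip=30);o=observe();print(o["time_s"],o["opening"],o["eef_pos"],o["ft_force"])
if o["opening"]>.054:
    move_l([*b,.06],feed=.15);movep([*N,.05],rpy(th));hold(.15);im=held("w_held");save("w_held",im,(100,80,420,320),2)
E
```

```text
False
21.9833 0.056012861763219186 [ 0.45481651 -0.31882666 -0.03653212] [-1.17616001  0.63994527  5.45217298]
24.6833 [0.57956227 0.10806598 0.04997411] op 0.05633058879486602 ft [-0.3871141  -0.25517413 -0.16462744] disc off tcp(jig) ((0.00016415939899161458, 0.0024208691902458668), 0.02884405478835106) (0.00015476025873795152, 0.0024260692298412323) [-0.02810248 -0.0260628 ] [0.02848499 0.03075059]
```

View pics/w_held.png

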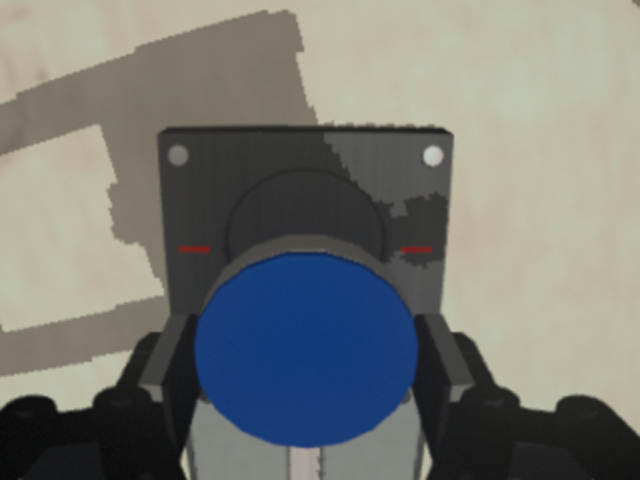

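The disc is held between the pads at (305,345), level by eye. The 5 N up at grasp makes me want to check disc tilt and tip height below the disc top from depth before placing.

```bash
python3 -W ignore - <<'E'
from held import *
o=observe();w=get_calibration("wrist");im,d=get_image("wrist");K,T=w["intrinsics"],w["world_from_camera"]
v,u=np.mgrid[0:384,0:512];a=np.c_[u.ravel()-K[0,2],v.ravel()-K[1,2]]/K[0,0];r=np.linalg.norm(a,axis=1)+1e-9
dd=d.ravel();X=np.c_[a*(np.tan(r)/r)[:,None]*dd[:,None],dd]@T[:3,:3].T+T[:3,3]-o["eef_pos"]
L=np.c_[X[:,:2]@ex,X[:,:2]@ey,X[:,2]]
m=cv2.erode(bluemask(im),np.ones((5,5))).ravel()>0;B=L[m&(dd>0)]
print("plane z=ax+by+c",np.linalg.lstsq(np.c_[B[:,:2],np.ones(len(B))],B[:,2],rcond=None)[0],len(B))
for s in(-1,1):
    f=L[(dd>0)&(s*L[:,0]>.0295)&(s*L[:,0]<.042)&(abs(L[:,1])<.016)&(L[:,2]<.09)&(L[:,2]>.0)]
    print(s,len(f),"lowest finger z",np.sort(f[:,2])[:200:10].round(4))
z=L[(dd>0)];g=z[(abs(z[:,0])<.05)&(z[:,1]>.035)&(z[:,1]<.043)];print("plate z",np.median(g[:,2])+o["eef_pos"][2])
E
```

```text
plane z=ax+by+c [-0.00306838  0.00172457  0.05317284] 7796
-1 909 lowest finger z [0.0473 0.049  0.0503 0.0513 0.0523 0.0528 0.0534 0.054  0.0549 0.0552
 0.0559 0.0564 0.0571 0.0574 0.0579 0.0583 0.0588 0.0595 0.0599 0.0604]
1 991 lowest finger z [0.0468 0.0485 0.0501 0.0512 0.0519 0.0524 0.0529 0.0537 0.0545 0.0552
 0.0557 0.0563 0.0567 0.0572 0.0578 0.0582 0.0584 0.059  0.0595 0.0599]
plate z 0.01879089825626297
```

Disc level within 3 mrad, tips about 9 mm above its underside. So the grasp is right for the nest. I'll descend part-way and measure the held disc and the red marks in one frame.

```bash
cat >> held.py <<'E'
def marks():
    o=observe();w=get_calibration("wrist");im,d=get_image("wrist");K,T=w["intrinsics"],w["world_from_camera"]
    a=im.astype(int);m=((a[...,0]>70)&(a[...,0]-a[...,1]>35)&(a[...,0]-a[...,2]>35)).astype(np.uint8)
    k,_,st,ce=cv2.connectedComponentsWithStats(m)
    for i in range(1,k):
        J=ray_plane(K,T,ce[i],.018,True)[0,:2]-C;x,y=J@ex,J@ey
        if st[i,4]>=5 and abs(x)<.06 and .06<y<.1: 
            e=ray_plane(K,T,[[st[i,0]-.5,ce[i][1]],[st[i,0]+st[i,2]-.5,ce[i][1]]],.018,True)[:,:2]-C
            print("mark px",ce[i].round(1),st[i,2:5],"jig",x.round(4),y.round(4),"ends",(e@ex).round(4))
E
python3 -W ignore - <<'E'
from held import *
p=N-.00016*ex-.0024*ey
marks()
for z in(.015,0.0):
    move_l([*p,z],feed=.1,max_force=8);hold(.1);im=held("h");marks()
save("w_low",im,(100,80,420,320),2)
E
```

```text
mark px [196.7 204. ] [16  3 45] jig -0.041 0.0822 ends [-0.0476 -0.0348]
mark px [307.6 204.5] [16  4 59] jig 0.0452 0.0817 ends [0.0388 0.0515]
25.4333 [0.57933511 0.1066757  0.01561547] op 0.056923206545894625 ft [-0.26666728 -0.31850975 -0.4954845 ] disc off tcp(jig) ((3.73644070350565e-05, 0.0023080918472260237), 0.028910120949149132) (7.688443292863667e-05, 0.0023428229615092278) [-0.02816361 -0.02609095] [0.02842472 0.03071138]
mark px [187.4 219.5] [18  4 71] jig -0.0409 0.0819 ends [-0.0471 -0.0347]
mark px [316.5 220. ] [18  3 54] jig 0.0455 0.0816 ends [0.0393 0.0518]
25.9333 [5.78681765e-01 1.06630866e-01 6.04252795e-05] op 0.056212733414256026 ft [-0.39100573 -0.35986714  0.62723119] disc off tcp(jig) ((0.00026924654957838356, 0.002170209540054202), 0.029093360528349876) (0.00016737756959628314, 0.002279374748468399) [-0.02808783 -0.02607997] [0.02850012 0.03073549]
mark px [183. 229.] [19  3 57] jig -0.041 0.0819 ends [-0.0472 -0.0349]
mark px [322.  229.5] [19  4 76] jig 0.0454 0.0815 ends [0.0393 0.0516]
```

View pics/w_low.png

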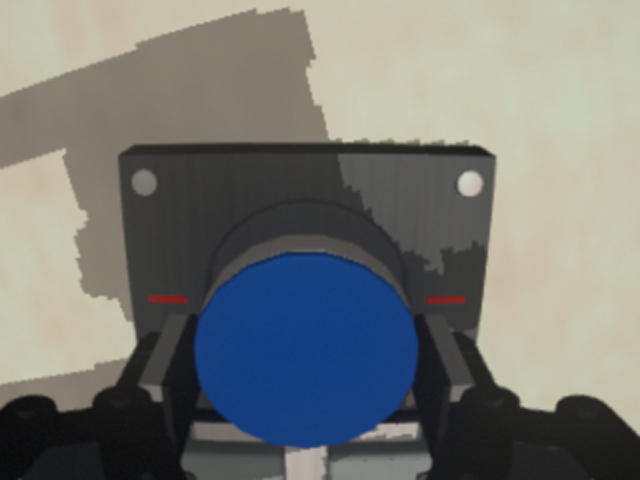

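Marks agree at every range: nest centre at jig (+2.2, 81.7) mm and disc 2.3 mm off the TCP along y. Now I'll lower it in under force control.

```bash
python3 -W ignore - <<'E'
from held import *
t0=C+.00205*ex+.0794*ey
def rep(s):
    o=observe();e=o["eef_pos"][:2]-C;print(s,o["time_s"],"jig",(e@ex).round(4),(e@ey).round(4),"z",o["eef_pos"][2].round(4),"ft",o["ft_force"].round(1),"op",o["opening"].round(4));return o["eef_pos"][2]
move_l([*t0,-.013],feed=.08,max_force=8);hold(.15);rep("above")
for dx,dy in((0,0),(0,.0012),(0,-.0012),(.0012,0),(-.0012,0)):
    t=t0+dx*ex+dy*ey
    if (dx,dy)!=(0,0): move_l([*t,-.0165],feed=.05)
    hit=move_l([*t,-.0252],feed=.025,max_force=6);z=rep(("try",dx,dy,hit))
    if z<-.0232:break
E
```

```text
Traceback (most recent call last):
AttributeError: 'float' object has no attribute 'round'
```

```bash
python3 -W ignore - <<'E'
from held import *
t0=C+.00205*ex+.0794*ey
def rep(s):
    o=observe();e=o["eef_pos"][:2]-C;print(s,o["time_s"],"jig",(e@ex).round(4),(e@ey).round(4),"z",o["eef_pos"][2].round(4),"ft",o["ft_force"].round(1),"op",round(o["opening"],4));return o["eef_pos"][2]
rep("above")
for dx,dy in((0,0),(0,.0012),(0,-.0012),(.0012,0),(-.0012,0)):
    t=t0+dx*ex+dy*ey
    if (dx,dy)!=(0,0): move_l([*t,-.0165],feed=.05)
    hit=move_l([*t,-.0252],feed=.025,max_force=6);z=rep(("try",dx,dy,hit))
    if z<-.0232:break
E
```

```text
above 26.5 jig 0.0021 0.0794 z -0.013 ft [-0.4 -0.2 -0.8] op 0.0559
('try', 0, 0, True) 26.975 jig 0.0019 0.0794 z -0.0245 ft [-0.9 -1.1  4.2] op 0.0564
```

It went in: z = -0.0245, where rim contact would have stopped at -0.019. Release, rise, and check the seat.

```bash
python3 -W ignore - <<'E'
from held import *
gripper_to(.085);o=observe();p=o["eef_pos"];print(o["time_s"],o["opening"],o["ft_force"])
move_l([p[0],p[1],.06],feed=.15);hold(.1)
o=observe();w=get_calibration("wrist");im,d=get_image("wrist");K,T=w["intrinsics"],w["world_from_camera"]
c=biggest(bluemask(im));P=ray_plane(K,T,c,.028,True)[:,:2]-C;q=np.c_[P@ex,P@ey].astype(np.float32)
print("disc in jig",cv2.minEnclosingCircle(q),cv2.fitEllipse(q)[0]);marks()
v,u=np.mgrid[0:384,0:512];a=np.c_[u.ravel()-K[0,2],v.ravel()-K[1,2]]/K[0,0];r=np.linalg.norm(a,axis=1)+1e-9
dd=d.ravel();X=np.c_[a*(np.tan(r)/r)[:,None]*dd[:,None],dd]@T[:3,:3].T+T[:3,3]
m=cv2.erode(bluemask(im),np.ones((5,5))).ravel()>0;B=X[m&(dd>0)];B[:,:2]-=B[:,:2].mean(0)
print("disc top plane",np.linalg.lstsq(np.c_[B[:,:2],np.ones(len(B))],B[:,2],rcond=None)[0],o["time_s"])
save("w_seat",im,(100,80,420,320),2)
for y in(th+np.pi/2,th-np.pi/2):
    for k in(0,.032):print(inverse_kinematics([*(C+.002*ex+(-.0735+k)*ey),.012],rpy(y)))
E
```

```text
27.375 0.08470135985532115 [ 0.47003571  0.68898172 -0.66450738]
disc in jig ((0.0019221592228859663, 0.08072122186422348), 0.02906840853393078) (0.0019938061013817787, 0.08070296794176102)
mark px [201.8 197. ] [15  3 44] jig -0.0409 0.0822 ends [-0.047  -0.0347]
mark px [309.8 198. ] [15  3 44] jig 0.0455 0.0815 ends [0.0395 0.0519]
disc top plane [-0.00045317  0.00065355  0.02876976] 28.1917
[-0.22266012  0.23301399  1.87697014  0.          1.03160852 -1.55185645]
[-1.63596594e-01  2.46152086e-01  1.86093908e+00 -4.44089210e-16
  1.03450149e+00 -1.49279292e+00]
[-0.22266012  0.23301399  1.87697014  0.          1.03160852  1.58973621]
[-1.63596594e-01  2.46152086e-01  1.86093908e+00 -4.44089210e-16
  1.03450149e+00  1.64879973e+00]
```

View pics/w_seat.png

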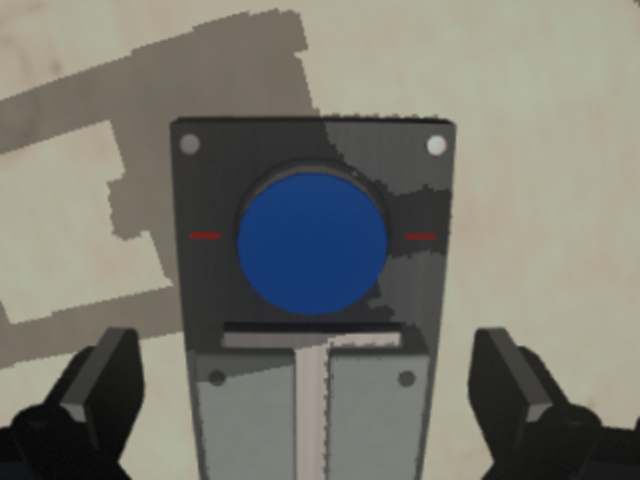

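The disc is seated. It is level within 1 mrad, 1 mm from the marks' line, and stands 10 mm proud of the plate (28.8 against 18.8 mm). Next is the tab: grip it front and back along the slide, then push 32 mm.

```bash
python3 -W ignore - <<'E'
from held import *
def rep(s):
    o=observe();e=o["eef_pos"][:2]-C;print(s,round(o["time_s"],2),"jig",(e@ex).round(4),(e@ey).round(4),"z",o["eef_pos"][2].round(4),"ft jig",(o["ft_force"][:2]@ex).round(1),(o["ft_force"][:2]@ey).round(1),o["ft_force"][2].round(1),"op",round(o["opening"],4));return e@ey
g=lambda y:C+.002*ex+y*ey
y0=-.0735
movep([*g(y0),.07],rpy(th+np.pi/2));gripper_to(.05)
print(move_l([*g(y0),.013],feed=.08,max_force=8));rep("down")
gripper_to(0,f_grip=40);yg=rep("gripped")
move_l([*g(yg),.013],feed=.05);rep("relaxed")
if .010<observe()["opening"]<.02:
    move_l([*g(yg+.032),.013],feed=.04);hold(.3);rep("pushed")
E
```

```text
False
down 31.22 jig 0.0024 -0.0735 z 0.0133 ft jig -0.1 -0.4 0.7 op 0.0503
gripped 31.62 jig 0.0025 -0.0738 z 0.0137 ft jig -1.4 -1.5 4.4 op 0.013
relaxed 31.88 jig 0.0025 -0.0739 z 0.0137 ft jig -1.6 -1.3 5.5 op 0.0133
pushed 33.12 jig 0.0026 -0.0434 z 0.0137 ft jig -1.3 -7.7 5.5 op 0.0136
```

```bash
python3 -W ignore - <<'E'
from held import *
p=C+.002*ex+(-.0738+.0338)*ey
move_l([*p,.013],feed=.03);hold(.4)
o=observe();e=o["eef_pos"][:2]-C;print(o["time_s"],(e@ey).round(4),"travel",e@ey+.0738,o["ft_force"].round(1),(o["ft_force"][:2]@ey).round(1),o["opening"],abs(o["joint_velocities"]).max())
w=get_calibration("wrist");im,d=get_image("wrist");K,T=w["intrinsics"],w["world_from_camera"]
top,_=get_image("top");t=np.load("top0.npz");m=bluemask(top);c=biggest(m);print("top blue",len(c),c.mean(0))
for n,b in(("yellow",(125,195,158,228)),("gauge",(310,150,356,184)),("tins",(95,110,155,165))):
    A=top[b[1]:b[3],b[0]:b[2]].astype(float);B=t["im"][b[1]:b[3],b[0]:b[2]].astype(float);print(n,cv2.phaseCorrelate(cv2.cvtColor(A.astype(np.float32),cv2.COLOR_RGB2GRAY),cv2.cvtColor(B.astype(np.float32),cv2.COLOR_RGB2GRAY)))
a=cv2.resize(im[60:384,60:452],None,fx=1.1,fy=1.1);b=cv2.resize(top[140:230,170:290],(356,a.shape[0]));save("final",np.hstack([a,b]))
E
```

```text
33.775 -0.0418 travel 0.03204935145986604 [-4.4 -7.7  5.9] -8.5 0.013350671693221013 0.0009557510718882828
top blue 81 [319.5308642  113.22222222]
yellow ((-0.0024312222582203447, -0.01745706669286662), 1.0082237396711184)
gauge ((-0.007714590388236076, -0.04854231711398782), 1.0046250941576782)
tins ((0.05071063111181573, -0.025208380493833005), 0.9699730499585469)
```

View pics/final.png

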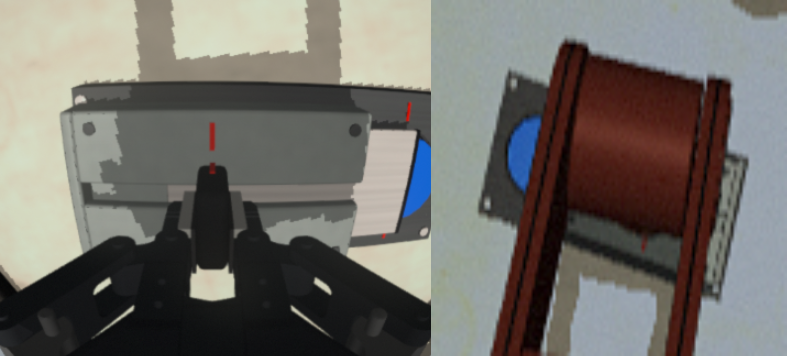

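The final view shows the tab centred on the red half line at x≈212, and the blade edge at x≈405, in line with the nest's red marks and covering half the blue disc. The bystanders haven't moved (shift below 0.1 px). Handing in.

```bash
python3 -c "
from plant import *
o=observe();print(o['time_s'],o['eef_pos'],o['opening']);job_done()"
```

```text
33.875 [ 0.5503851  -0.01150181  0.0136858 ] 0.013183592721753365
the job is handed in; nothing more can be done
```

The blue disc is in the nest, blue side up and released. The gripper is holding the shutter at half travel, and I handed the job in at 33.9 s. `job_done` reports no verdict.

**Last checks**
- **Disc:** the wrist camera put it about 1 mm from the nest's marks before the shutter moved. It was level within 1 mrad and stood 10 mm proud of the plate.
- **Shutter:** by arm position the travel is 32.0 mm, and the wrist force along the slide is 8.5 N. The tab is on the red line and the blade edge is over the middle of the disc.
- **Bystanders:** the yellow disc, gauge and tins moved less than 0.1 px in the top view.

**What failed or disagreed**
- **First grasp:** it closed above the disc without moving it. A touch probe showed the real fingertips sit about 39 mm short of the reported tool point, so I corrected for that.
- **Cameras:** the wrist and top cameras disagreed by about 2 mm, so I used the wrist camera alone to place the disc.
- **First push:** the first push stopped at 30.5 mm, so I corrected it to 32.0 mm.
- **Disc after the push:** I did not measure it again, because the arm hid it in the top view. The last wrist picture shows its uncovered half in place.

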